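# Clear and fold up a parts tray

## Task

Get the cardboard parts tray ready for the next batch of gauges: pick the two balls of old packing paper out of the half-unfolded tray and drop them in the steel pail, and fold all four of the tray's walls up square so that it stands as an open box on the bench. Leave the carton of gauges, the headlamp, the loose gauge and the screwdriver where they are.

Things in the scene. Friction and masses are not known exactly. Their poses are not given: they have to be found in the camera images.
- tray: Cardboard tray blank, loose on the bench, 0.28 kg. Floor 120 mm (its x) by 183 mm (its y): 4 mm board and 6 mm plywood liner; things in it lie 10 mm above the bench. Origin: centre of the underside, z up. Four walls of 4 mm board, 50 mm from crease to free edge, start leaning outward, part way up; standing, they are 54 mm high. Slides if pushed with over 1.3 N or so.
- side_near (a joint): Lean of the long wall (180 mm long) on the tray's -x side, which starts towards the robot: 0 flat, outward in line with the floor; 1.571 upright; stops at 1.60. Stays at any angle where it is left (crease friction 0.013 N m). Fold it by pushing its free edge inward and up from outside: a finger that only pushes level on a low wall drags the edge down by friction and shifts the tray.
- side_far (a joint): The same for the long wall on the tray's +x side, away from the robot. Each long wall has a corner tab at both ends, 30 mm wide, already bent square to the wall and pointing inward; once the wall stands, its tabs meet the floor and lie just inside the end walls.
- end_left (a joint): Lean of the short wall (128 mm long, no tabs) on the tray's +y side, which starts towards the robot's left: 0 flat outward, 1.571 upright; the crease itself goes to 1.75, but with the long walls up it is stopped at about 1.60 by their corner tabs.
- end_right (a joint): The same for the short wall on the tray's -y side. Any order of folding works.
- side_near_hinge (a point): Middle of the crease of the -x long wall, on the upper (inner) face of the board, 4 mm above the bench, 60 mm from the tray's centre. Its frame turns with the wall: x from the crease to the free edge, y along the crease, z out of the inner face. The outer face of the wall lies at z = -4 mm, so standing it is 4 mm outside the crease.
- side_far_hinge (a point): The same for the +x long wall.
- end_left_hinge (a point): The same for the +y short wall, 91.5 mm from the tray's centre.
- end_right_hinge (a point): The same for the -y short wall.
- side_near_edge (a point): Middle of the free edge of the -x long wall, 50 mm from its crease, mid thickness.
- side_far_edge (a point): The same for the +x long wall.
- end_left_edge (a point): The same for the +y short wall.
- end_right_edge (a point): The same for the -y short wall.
- wad_1_mid (a point): Middle of one ball of crumpled off-white paper, about 43 mm across and 42 mm high, 15 g, firm, lying on the tray's floor (middle about 31 mm above the bench). The two balls lie one on each side (+y and -y) of the tray's middle.
- wad_2_mid (a point): Middle of the other ball of paper, alike.
- pail: Round open steel waste pail, 130 mm high, 160 mm across the rim, 124 mm across the foot, wall 3 mm, 0.9 kg, loose, standing on the bench to the left or right of the tray. Origin: centre of the underside, z up.
- pail_mouth (a point): Centre of the pail's mouth, at rim height.
- gauge_carton: Open cardboard box 150 x 150 x 100 mm full of dial gauges, on the other side of the tray from the pail: not part of the job. Origin: centre of its underside.
- headlamp: Chromed headlamp shell, 140 mm across and 100 mm high, standing mouth down beyond the tray, to the robot's left: not part of the job. Origin: centre of its underside.
- loose_gauge: Round dial gauge, 76 mm across and 40 mm high, lying face up beyond the tray: not part of the job. Origin: centre of its underside.
- screwdriver: Screwdriver, 160 mm long, lying between the robot and the tray, to the robot's right: not part of the job. Origin: centre of its underside, x from the handle to the tip.

How it is judged:
At the end, for the whole second after the job is handed in: Both paper balls lie in the pail below its rim and the pail stands upright; all four walls of the tray stand upright (1.45 to 1.69 rad from flat, about 7 degrees either way); the tray stands flat on the bench (tilt under 0.06 rad, within 8 mm of the bench) at rest (value of joint side_near between 1.45 and 1.69 rad and value of joint side_far between 1.45 and 1.69 rad and value of joint end_left between 1.45 and 1.69 rad and value of joint end_right between 1.45 and 1.69 rad and angle between tray's own z axis and vertical below 0.06 rad and height (world z) of tray between -0.008 and 0.008 m and z of each of wad_1_mid, wad_2_mid in the frame of pail below 0.12 m and horizontal distance between each of wad_1_mid, wad_2_mid and pail below 0.075 m and angle between pail's own z axis and vertical below 0.1 rad and linear speed of tray below 0.02 m/s); the robot touches nothing.
It fails at once if the carton of gauges, the headlamp, the loose gauge or the screwdriver is moved more than 20 mm (distance of any of gauge_carton, headlamp, loose_gauge, screwdriver from where it was at the start of the episode above 0.02 m).
It also fails if it takes over 72 s, if anything falls off the work surface, if the arm or the gripper's body presses on something with over 40 N, if the wrist force passes 120 N, or if a joint passes its speed limit or range.

## Robot

A 6-joint arm with a two-finger parallel gripper is mounted at the origin on the work surface. World frame = base frame: x ahead of the robot, y to its left, z up, the work surface at z = 0. Lengths are in m, angles in rad, forces in N, time in s.
With the tool pointing down it reaches from about 0.35 to 0.775 m from the base axis. Payload 5.5 kg.
Tool frame: the origin (TCP) lies between the finger pads; the fingertips stand 19 mm ahead of it and the grasp point (between the pads) is the TCP; z points along the fingers, y is the line along which they close (so a half turn about z gives the same grasp; the last joint's range is limited). The gripper opens to 85 mm and grips with 20 to 120 N. Pads are 22 mm wide; open, the fingers measure 114 mm over their backs; the gripper's body (76 mm by 85 mm) begins 54 mm behind the grasp point. The pads swing forward as they close: fully open they stand 13 mm farther back than shut.
Start: joints at [1.074, 0.313, 0.046, 1.304, 0, 1.431], TCP at [0.201, 0.539, 0.25] pointing down, gripper open.
Joint ranges: [-2.76, 2.76], [-0.86, 1.69], [-1.03, 1.26], [-2.2, 2.34], [-1.47, 1.5], [-3.14, 3.14]. Speed limits (rad/s): [2.57, 2.57, 3.14, 3.14, 3.14, 3.14].

## Interface

Orientations are given as a unit quaternion [w, x, y, z].
In Python, from workcell import env gives the robot as it stands.
- The arm moves only by the shell command python3 -m pendant 'ROWS' [FORCE]. ROWS is JSON, a list of rows, each an object with "travel": the shift along the tool's x, y, z scaled (see below), a list of three; "rot": the turn, a rotation vector about the tool's x, y, z scaled (see below), a list of three; "fingers": the opening, from -1 (shut) to 1 (fully open). In form: [{"travel": [dx, dy, dz], "rot": [wx, wy, wz], "fingers": fingers}, ...]. A call has 1 to 10 rows; each row is the pose to reach, as a shift and turn from the pose commanded when the call began, along the tool's axes at that moment; what a row does not reach only later rows make up. The controller multiplies each number of a shift by 0.12 m and each number of a turn by 60 degrees. A row lasts 1/10 s, in which the tool goes at most 50 mm and 8.59 degrees, less where a joint would pass 70% of its speed; a pose out of reach is approached as far as the arm can. A call with a number of a shift or a turn outside -1 to 1 is refused whole. A call with a gripper value outside its range is refused whole. The fingers move at their own pace and stop on an object; FORCE is the grip in N (left out, the last holds). Time passes only in rows, so rows that repeat a pose let the fingers close. It gives the time, the measured TCP pose, the force, the opening and the grip force at its end, in the units of the state.
- env.get_state(): the state, without advancing time (a new reading comes with each control period).
- env.read_camera(name): name is "scene" or "side" or "wrist"; returns (picture, depth): 400x640x3 uint8, blue, green, red; 400x640 float32, m along the optical axis (not along the pixel's ray), 0 where there is no reading.
- env.camera_model(name): a dict with "fovy" (degrees; the focal length in pixels is half the picture's height over the tangent of half this angle, whatever the lens; pixels are square), "cx", "cy" (the principal point, pixels), "rvec" (rotation vector, rad) and "tvec" (3), from world to camera coordinates, as OpenCV has them; the wrist camera has in their place "T_tool_cam" (4x4, takes a point from camera to tool coordinates, whose origin is the TCP and whose axes are the flange's). Camera axes: x right, y down, z forward; pixel columns grow to the right and rows downward; lengths in m; the calibration is good to about 2 mm. The wrist camera is an equidistant fisheye: a pixel r from the principal point sees the ray r / f radians off the axis. A picture is of the moment at which its call begins: read the wrist's pose just before it. camera_model takes no time and is no camera call.
- env.hand_in(): hands the job in; it is judged then, once.
Trained networks look in the newest picture that a camera, given by its name, has taken for a name from the list of things; names that differ only in an ending like _2 or _b are one class to them, and where a whole thing is asked for, a point or a joint stands for the part that bears it (a point fixed in the world has none). Each returns a list of dicts, best first, with "conf" (0 to 1); they miss things now and then, are a little off and sometimes report something else, mostly with a low value. They report only what shows in the picture. A call takes as long as a camera call.
- env.outline_of(camera, target): "mask" (400x640 bool, what is visible of it) and "xy" ([column, row] in pixels, amid what is visible of it).
The state is a dict: "clock": time; "joint_pos": joint angles; "qvel": joint speeds; "tau": joint torques, N m; "tcp_pos": TCP position; "orientation": TCP orientation; "wrist_force": force on the tool from outside, world axes, zero at the start; "ft_torque": the same for the moment, N m; "finger_gap": finger opening in m; "grip_force": force on a finger pad.
Only numpy, scipy, OpenCV 4.12 (cv2) and the standard library are available. Lean on these libraries where they do the work, as an engineer would, in place of code of your own. Each camera call takes 0.05 s, during which the arm holds its last target. There are 200 camera calls.

## Working session

There is one attempt and no reset: what is moved stays moved. The work goes in short steps, Python scripts to look and compute and a shell command to move; the robot and the scene stay as the last step left them, time stands still between calls to the robot, and variables do not carry over. Pictures are saved under pics/ and viewed, at most 10 in all, crops included, and the job is handed in when it is done.

```bash
ls; mkdir -p pics; cat > h.py <<'E'
import numpy as np,cv2
from workcell import env
from scipy.spatial.transform import Rotation as R
def cloud(cam,depth,st=None):
    m=env.camera_model(cam); f=200/np.tan(np.radians(m['fovy'])/2)
    v,u=np.mgrid[0:400,0:640].astype(float)
    x=(u-m['cx'])/f;y=(v-m['cy'])/f
    if 'T_tool_cam' in m:
        r=np.hypot(x,y)+1e-9; s=np.tan(np.minimum(r,1.5))/r; x,y=x*s,y*s
        P=np.stack([x*depth,y*depth,depth],-1)
        T=np.array(m['T_tool_cam']); P=P@T[:3,:3].T+T[:3,3]
        o=st['orientation']; Rt=R.from_quat([o[1],o[2],o[3],o[0]]).as_matrix()
        P=P@Rt.T+np.array(st['tcp_pos'])
    else:
        P=np.stack([x*depth,y*depth,depth],-1)
        Rm=cv2.Rodrigues(np.array(m['rvec'],float))[0]
        P=(P-np.array(m['tvec']).ravel())@Rm
    P[depth<=0]=np.nan
    return P
def proj(cam,p):
    m=env.camera_model(cam); f=200/np.tan(np.radians(m['fovy'])/2)
    q=cv2.Rodrigues(np.array(m['rvec'],float))[0]@np.array(p)+np.array(m['tvec']).ravel()
    return q[0]/q[2]*f+m['cx'],q[1]/q[2]*f+m['cy']
E
python3 - <<'E'
from h import *
np.set_printoptions(precision=3,suppress=True)
print(env.get_state())
ims=[]
for c in ['scene','side']:
    im,d=env.read_camera(c); ims.append(im); P=cloud(c,d); np.save(c+'.npy',P)
    for t in ['tray','side_near','side_far','end_left','end_right','wad_1_mid','pail','gauge_carton','headlamp','loose_gauge','screwdriver']:
        for o in env.outline_of(c,t)[:3]:
            Q=P[o['mask']];Q=Q[~np.isnan(Q[:,0])]
            if len(Q): print(c,t,round(o['conf'],2),np.round(o['xy']),len(Q),np.median(Q,0),np.percentile(Q,2,0),np.percentile(Q,98,0))
cv2.imwrite('pics/a.png',cv2.resize(ims[0],(800,500)));cv2.imwrite('pics/b.png',cv2.resize(ims[1],(800,500)))
E
```

```text
pics
{'clock': 0.0, 'joint_pos': array([1.074, 0.314, 0.045, 1.304, 0.   , 1.431]), 'qvel': array([-0.001,  0.001,  0.001, -0.001, -0.   ,  0.001]), 'tau': array([ -0.   , -48.062,  29.854,   0.019,  -0.   ,  -0.   ]), 'tcp_pos': array([0.201, 0.538, 0.249]), 'orientation': array([-0.   ,  0.177,  0.984, -0.001]), 'wrist_force': array([ 0.403, -0.903,  0.387]), 'ft_torque': array([0.007, 0.018, 0.076]), 'grip_force': 0.0, 'finger_gap': 0.08563802275625686}
scene tray 0.68 [304. 219.] 5041 [ 0.563 -0.035  0.011] [ 0.463 -0.15  -0.001] [0.669 0.094 0.043]
scene tray 0.65 [288. 239.] 366 [ 0.654 -0.021  0.037] [ 0.605 -0.093 -0.   ] [0.687 0.086 0.054]
scene side_near 0.87 [310. 198.] 1280 [ 0.496 -0.05   0.018] [ 0.46  -0.132  0.003] [0.54  0.039 0.042]
scene side_near 0.56 [289. 216.] 293 [ 0.601 -0.054  0.042] [ 0.578 -0.078  0.017] [ 0.615 -0.038  0.054]
scene side_far 0.85 [285. 238.] 314 [ 0.658 -0.022  0.037] [ 0.603 -0.091 -0.002] [0.687 0.086 0.054]
scene end_left 0.7 [349. 228.] 459 [0.546 0.08  0.024] [0.482 0.051 0.004] [0.601 0.107 0.043]
scene end_right 0.94 [262. 209.] 63
[... 2381 characters left out ...]
n 0.61 [293. 232.] 465 [ 0.493 -0.056  0.026] [ 0.454 -0.14   0.004] [0.546 0.039 0.051]
side gauge_carton 0.26 [288. 206.] 448 [0.535 0.077 0.026] [ 0.479  0.039 -0.001] [0.593 0.135 0.044]
side headlamp 0.58 [304. 158.] 941 [0.687 0.287 0.043] [ 0.637  0.253 -0.002] [0.757 0.353 0.098]
side loose_gauge 0.72 [369. 198.] 390 [ 0.789 -0.018  0.038] [ 0.761 -0.042  0.002] [0.827 0.029 0.045]
side loose_gauge 0.36 [331. 208.] 727 [ 0.645 -0.     0.024] [ 0.607 -0.096  0.001] [0.684 0.081 0.048]
side screwdriver 0.65 [254. 286.] 352 [ 0.315 -0.215  0.018] [ 0.27  -0.224 -0.003] [ 0.411 -0.177  0.026]
side screwdriver 0.4 [291. 202.] 418 [0.539 0.078 0.026] [0.482 0.054 0.002] [0.595 0.109 0.043]
```

View pics/a.png

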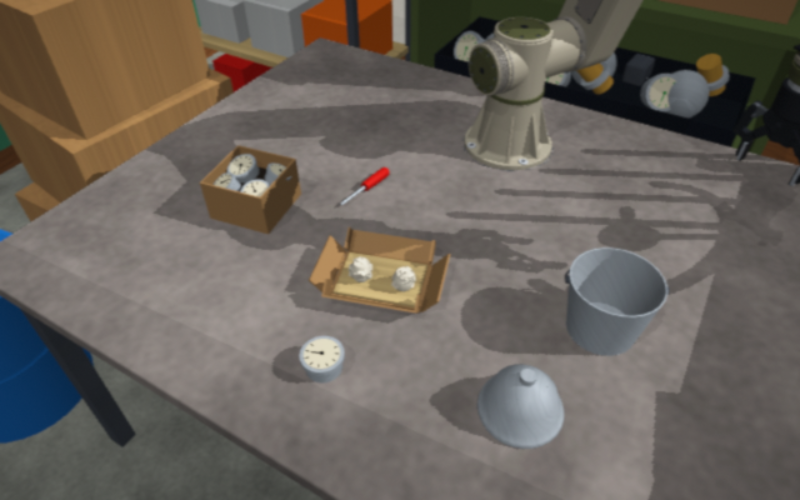

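```bash
cat > fit.py <<'E'
from h import *
from scipy.optimize import least_squares
np.set_printoptions(precision=3,suppress=True)
P=np.vstack([np.load(c+'.npy').reshape(-1,3) for c in ['scene','side']]); P=P[~np.isnan(P[:,0])]
# tray yaw from floor plane points (z 5..14mm)
S=P[(abs(P[:,0]-.57)<.2)&(abs(P[:,1]+.02)<.2)&(P[:,2]>-.005)&(P[:,2]<.07)]
F=S[(S[:,2]>.007)&(S[:,2]<.013)]
import sys
def walls(c,th):
    L=(S[:,:2]-c)@np.array([[np.cos(th),-np.sin(th)],[np.sin(th),np.cos(th)]])
    out=[]
    for n,(a,s,h,w) in dict(near=(0,-1,.06,.055),far=(0,1,.06,.055),left=(1,1,.0915,.05),right=(1,-1,.0915,.05)).items():
        q=s*L[:,a]-h; o=L[:,1-a]; k=(abs(o)<w)&(q>-.002)&(q<.055)&(S[:,2]>.007)
        out.append((n,k.sum(),np.degrees(np.arctan2(np.median(S[k,2][q[k]>.015]-.004),np.median(q[k][q[k]>.015]))) if (k&(q>.015)).sum()>5 else None, np.percentile(q[k],97) if k.sum() else None,np.percentile(S[k,2],97) if k.sum() else None))
    return out
h=[F[:,:2]]
r=cv2.minAreaRect(F[:,:2].astype(np.float32)*1000); print(len(F),r)
# maximise number of floor points within rectangle 120x183 minus outside
best=None
for th in np.radians(np.arange(-45,46,1)):
    L=F[:,:2]@np.array([[np.cos(th),-np.sin(th)],[np.sin(th),np.cos(th)]])
    H,xe,ye=np.histogram2d(L[:,0],L[:,1],bins=[np.arange(.2,1,.002),np.arange(-.4,.6,.002)])
    H=np.minimum(H,1); I=H.cumsum(0).cumsum(1); a,b=60,91
    s=I[a:,b:]-I[:-a,b:]-I[a:,:-b]+I[:-a,:-b]; i=np.unravel_index(s.argmax(),s.shape)
    if best is None or s.max()>best[0]: 
        c=np.array([xe[i[0]+1+a//2],ye[i[1]+1+b//2]]); Rm=np.array([[np.cos(th),-np.sin(th)],[np.sin(th),np.cos(th)]]); best=(s.max(),np.degrees(th),Rm@c)
print(best)
for w in walls(best[2],np.radians(best[1])): print(w)
W=S[(S[:,2]>.028)]
Rm=np.array([[np.cos(np.radians(best[1])),-np.sin(np.radians(best[1]))],[np.sin(np.radians(best[1])),np.cos(np.radians(best[1]))]])
L=(W[:,:2]-best[2])@Rm
k=(abs(L[:,0])<.045)&(abs(L[:,1])<.075); 
for s in (1,-1):
    q=W[k&(L[:,1]*s>0)]; ql=L[k&(L[:,1]*s>0)]; print('wad',len(q),np.percentile(q,[2,50,98],axis=0).tolist(),(np.percentile(q,2,0)+np.percentile(q,98,0))/2,q[:,2].max())
A=P[(abs(P[:,0]-.44)<.15)&(abs(P[:,1]-.39)<.15)&(P[:,2]>.124)&(P[:,2]<.137)]
f=least_squares(lambda p:np.hypot(A[:,0]-p[0],A[:,1]-p[1])-.0785,[.46,.39],loss='soft_l1',f_scale=.003); print('pail',f.x,len(A))
E
python3 fit.py
python3 - <<'E'
import sys; sys.path.insert(0,'.')
from h import *
im,_=env.read_camera('scene'); cv2.imwrite('pics/c.png',cv2.resize(im[150:290,200:400],(800,560),interpolation=cv2.INTER_CUBIC))
E
```

```text
2649 ((536.5986328125, -36.850494384765625), (450.3572692871094, 229.64761352539062), 25.308643341064453)
(np.float64(1845.0), np.float64(17.0), array([ 0.57 , -0.018]))
('near', np.int64(843), np.float64(33.116642723885406), np.float64(0.04185023221467525), np.float64(0.031894326975303935))
('far', np.int64(500), np.float64(47.518045831210834), np.float64(0.03654297977988578), np.float64(0.04059145181590362))
('left', np.int64(612), np.float64(59.83051432328176), np.float64(0.025419951189882703), np.float64(0.04290182217805105))
('right', np.int64(573), np.float64(38.365016323190886), np.float64(0.04343878564763698), np.float64(0.0411951934737924))
wad 374 [[0.5498068646448788, 0.0010044936702301264, 0.02865714327911369], [0.5748468964556075, 0.024250375838476862, 0.044626757094561764], [0.5912179468666839, 0.045463589124886024, 0.05446762902601623]] [0.571 0.023 0.042] 0.056889128446710284
wad 397 [[0.5716354318998885, -0.08297258517296548, 0.029209315642474993], [0.5951737070082791, -0.0608772330917363, 0.04391610750645299], [0.6143578189955281, -0.03922620295872549, 0.055041192524651894]] [ 0.593 -0.061  0.042] 0.05898064011445283
pail [0.47  0.384] 617
```

View pics/b.png

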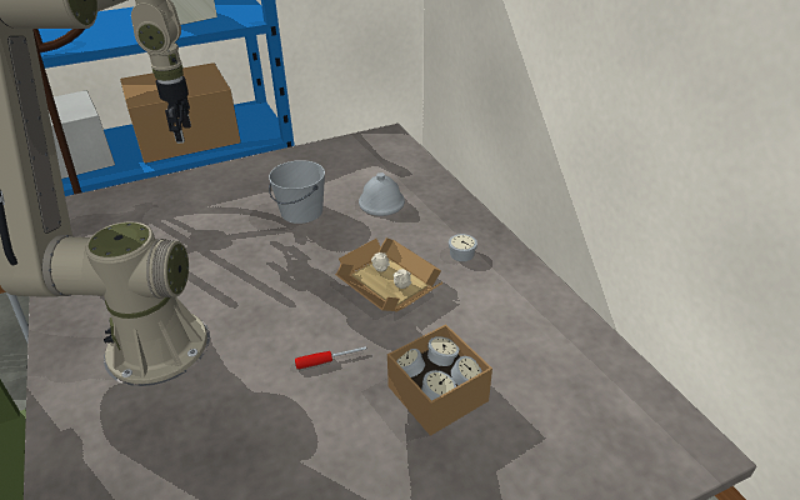

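The scene view shows the tray in the middle (about 380,270). The wads are at about (360,268) and (403,278), the pail at (615,300), the carton at the left and the headlamp in front. The side view agrees. The fit gives tray centre (0.570, -0.018) with yaw about 17°, and the wad positions agree with it.

```bash
cat > go.py <<'E'
# go.py: each arg "x,y,z,yawdeg of tool y (mod 180)[,tilt about tool x deg]" -> numbers for successive calls
import sys
from h import *
def quat(o): return R.from_quat([o[1],o[2],o[3],o[0]])
s=env.get_state(); p=np.array(s['tcp_pos']); r=quat(s['orientation'])
print('t',round(s['clock'],2),np.round(p,3),'yaw y',round(float(np.degrees(np.arctan2(*r.as_matrix()[1::-1,1]))),1),'tilt z',np.round(r.as_matrix()[:,2],2),'gap',round(s['finger_gap'],3),'F',np.round(s['wrist_force'],1))
for a in sys.argv[1:]:
    v=[float(k) for k in a.split(',')]; cand=[]
    for k in (0,180):
        y=np.radians(v[3]+k); Y=np.array([np.cos(y),np.sin(y),0]); Z=np.array([0,0,-1.]); 
        q=R.from_matrix(np.stack([np.cross(Y,Z),Y,Z],1))
        if len(v)>4: q=q*R.from_euler('x',v[4],degrees=True)
        cand.append(((r.inv()*q).magnitude(),q))
    q=min(cand,key=lambda c:c[0])[1]
    print(a,'travel',np.round(r.inv().apply(np.array(v[:3])-p)/.12,2),'rot',np.round(np.degrees((r.inv()*q).as_rotvec())/60,2),'rows',round(max(np.linalg.norm(np.array(v[:3])-p)/.05,np.degrees((r.inv()*q).magnitude())/8.59),1))
    p,r=np.array(v[:3]),q
E
python3 go.py .32,.37,.22,43 .45,.19,.19,17 .571,.1,.17,17 .571,.023,.1,17 .571,.023,.036,17
```

```text
t 1.25 [0.201 0.539 0.25 ] yaw y 69.6 tilt z [ 0.  0. -1.] gap 0.085 F [-0.   0.2  0.2]
.32,.37,.22,43 travel [-1.42 -0.97  0.25] rot [0.   0.   0.44] rows 4.2
.45,.19,.19,17 travel [-1.84 -0.23  0.25] rot [0.   0.   0.43] rows 4.5
.571,.1,.17,17 travel [-1.01  0.74  0.17] rot [0. 0. 0.] rows 3.0
.571,.023,.1,17 travel [-0.61 -0.19  0.58] rot [0. 0. 0.] rows 2.1
.571,.023,.036,17 travel [0.   0.   0.53] rot [0. 0. 0.] rows 1.3
```

```bash
python3 - <<'E'
s=open('go.py').read()
i=s.index("    print(a,'travel'")
s=s[:i]+'''    d=np.array(v[:3])-p; dr=(r.inv()*q).as_rotvec(); n=1
    while True:
        out=[]; 
        for j in range(n):
            rj=r*R.from_rotvec(dr*j/n); out.append(np.round(rj.inv().apply(d/n)/.12,2))
        if max(abs(np.array(out)).max(),abs(np.degrees(dr)/60/n).max())<=1: break
        n+=1
    for o in out: print(a,'travel',o.tolist(),'rot',np.round(np.degrees(dr)/60/n,2).tolist(),'rows',round(max(np.linalg.norm(d)/n/.05,np.degrees(np.linalg.norm(dr))/n/8.59),1))
    p,r=np.array(v[:3]),q
'''
open('go.py','w').write(s)
E
python3 go.py .571,.023,.13,17 .571,.023,.036,17
```

```text
t 1.25 [0.201 0.539 0.25 ] yaw y 69.6 tilt z [ 0.  0. -1.] gap 0.085 F [-0.   0.2  0.2]
.571,.023,.13,17 travel [-0.73, -0.49, 0.17] rot [0.0, 0.0, 0.15] rows 2.2
.571,.023,.13,17 travel [-0.8, -0.37, 0.17] rot [0.0, 0.0, 0.15] rows 2.2
.571,.023,.13,17 travel [-0.85, -0.25, 0.17] rot [0.0, 0.0, 0.15] rows 2.2
.571,.023,.13,17 travel [-0.87, -0.12, 0.17] rot [0.0, 0.0, 0.15] rows 2.2
.571,.023,.13,17 travel [-0.88, 0.02, 0.17] rot [0.0, 0.0, 0.15] rows 2.2
.571,.023,.13,17 travel [-0.87, 0.15, 0.17] rot [0.0, 0.0, 0.15] rows 2.2
.571,.023,.036,17 travel [0.0, 0.0, 0.78] rot [0.0, 0.0, 0.0] rows 1.9
```

```bash

python3 -m pendant '[{"travel":[-0.73,-0.49,0.17],"rot":[0,0,0.15],"fingers":0.65},{"travel":[-0.73,-0.49,0.17],"rot":[0,0,0.15],"fingers":0.65},{"travel":[-0.73,-0.49,0.17],"rot":[0,0,0.15],"fingers":0.65}]' 30
python3 -m pendant '[{"travel":[-0.8,-0.37,0.17],"rot":[0,0,0.15],"fingers":0.65},{"travel":[-0.8,-0.37,0.17],"rot":[0,0,0.15],"fingers":0.65},{"travel":[-0.8,-0.37,0.17],"rot":[0,0,0.15],"fingers":0.65}]' >/dev/null
python3 -m pendant '[{"travel":[-0.85,-0.25,0.17],"rot":[0,0,0.15],"fingers":0.65},{"travel":[-0.85,-0.25,0.17],"rot":[0,0,0.15],"fingers":0.65},{"travel":[-0.85,-0.25,0.17],"rot":[0,0,0.15],"fingers":0.65}]' >/dev/null
python3 -m pendant '[{"travel":[-0.87,-0.12,0.17],"rot":[0,0,0.15],"fingers":0.65},{"travel":[-0.87,-0.12,0.17],"rot":[0,0,0.15],"fingers":0.65},{"travel":[-0.87,-0.12,0.17],"rot":[0,0,0.15],"fingers":0.65}]' >/dev/null
python3 -m pendant '[{"travel":[-0.88,0.02,0.17],"rot":[0,0,0.15],"fingers":0.65},{"travel":[-0.88,0.02,0.17],"rot":[0,0,0.15],"fingers":0.65},{"travel":[-0.88,0.02,0.17],"rot":[0,0,0.15],"fingers":0.65}]'
python3 go.py .571,.023,.13,17
python3 - <<'E'
from h import *
st=env.get_state(); im,d=env.read_camera('wrist'); P=cloud('wrist',d,st)
cv2.imwrite('pics/w1.png',im)
np.set_printoptions(precision=3,suppress=True)
for o in env.outline_of('wrist','wad_1_mid')[:4]:
    Q=P[o['mask']];Q=Q[~np.isnan(Q[:,0])]; print(round(o['conf'],2),np.round(o['xy']),len(Q),np.percentile(Q,[3,50,97],axis=0).tolist())
E
```

```text
clock: 1.55
tcp_pos: [0.2637, 0.4494, 0.2287]
orientation: [-0.0, 0.256, 0.967, -0.002]
wrist_force: [-0.3, -0.3, 1.3]
finger_gap: 0.0705
grip_force: 0.0
clock: 2.75
tcp_pos: [0.5083, 0.105, 0.1478]
orientation: [0.001, 0.542, 0.84, 0.0]
wrist_force: [-0.5, 0.7, -0.2]
finger_gap: 0.0706
grip_force: 0.0
t 2.75 [0.508 0.105 0.148] yaw y 24.4 tilt z [ 0. -0. -1.] gap 0.071 F [-0.5  0.7 -0.2]
.571,.023,.13,17 travel [-0.84, 0.19, 0.15] rot [0.0, 0.0, 0.12] rows 2.1
0.6 [345. 302.] 1726 [[0.5501803552562677, 0.014152825618867614, 0.024216825955747295], [0.5655158399705575, 0.03378335551230925, 0.048045653949594626], [0.5849097896721625, 0.046351306674461246, 0.05546069894315982]]
0.47 [336. 233.] 2733 [[0.4809297730762105, 0.05406062783590745, 0.007338114360596198], [0.5343008000546963, 0.08178795736847802, 0.03398151816840676], [0.5917970655009727, 0.1088289054111282, 0.0438725886014821]]
```

View pics/w1.png

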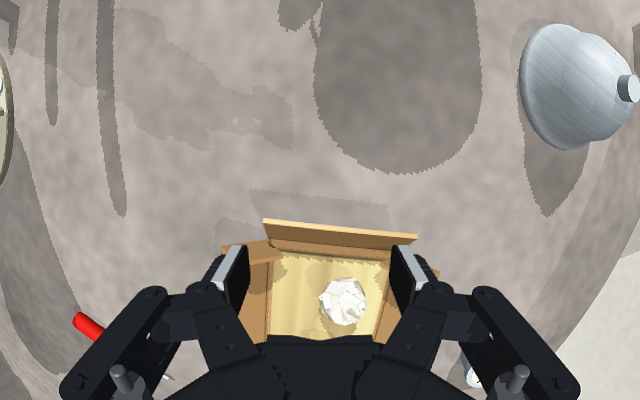

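The wrist view shows wad 1 at (343,300), between the fingers, on the tray floor. The wrist position is (0.568, 0.028), which agrees with the fit to within 5 mm.

```bash

python3 -m pendant '[{"travel":[-0.82,0.19,0.4],"rot":[0,0,0.12],"fingers":0.65},{"travel":[-0.82,0.19,0.4],"rot":[0,0,0.12],"fingers":0.65},{"travel":[-0.82,0.19,0.4],"rot":[0,0,0.12],"fingers":0.65},{"travel":[-0.82,0.19,0.4],"rot":[0,0,0.12],"fingers":0.65}]' >/dev/null
python3 go.py .569,.025,.036,17 .569,.025,.15,17 .48,.375,.20,75
```

```text
t 3.25 [0.567 0.028 0.1  ] yaw y 17.4 tilt z [-0.  0. -1.] gap 0.07 F [-0.2 -0.6 -0.4]
.569,.025,.036,17 travel [-0.03, 0.01, 0.53] rot [-0.0, -0.0, 0.01] rows 1.3
.569,.025,.15,17 travel [0.0, 0.0, -0.95] rot [0.0, 0.0, 0.0] rows 2.3
.48,.375,.20,75 travel [1.0, 0.05, -0.14] rot [0.0, 0.0, -0.32] rows 2.4
.48,.375,.20,75 travel [0.93, 0.38, -0.14] rot [0.0, 0.0, -0.32] rows 2.4
.48,.375,.20,75 travel [0.75, 0.66, -0.14] rot [0.0, 0.0, -0.32] rows 2.4
```

```bash

python3 -m pendant '[{"travel":[-0.02,0,0.53],"rot":[0,0,0],"fingers":0.65},{"travel":[-0.02,0,0.53],"rot":[0,0,0],"fingers":0.65},{"travel":[-0.02,0,0.53],"rot":[0,0,0],"fingers":-0.5},{"travel":[-0.02,0,0.53],"rot":[0,0,0],"fingers":-0.5},{"travel":[-0.02,0,0.53],"rot":[0,0,0],"fingers":-0.5},{"travel":[-0.02,0,0.53],"rot":[0,0,0],"fingers":-0.5},{"travel":[-0.02,0,0.53],"rot":[0,0,0],"fingers":-0.5}]' 25
python3 -m pendant '[{"travel":[0,0,-0.5],"rot":[0,0,0],"fingers":-0.5},{"travel":[0,0,-1],"rot":[0,0,0],"fingers":-0.5},{"travel":[0.2,0,-1],"rot":[0,0,0],"fingers":-0.5},{"travel":[0.5,0,-1],"rot":[0,0,0],"fingers":-0.5}]'
python3 go.py .475,.38,.20,17
```

```text
clock: 3.95
tcp_pos: [0.5691, 0.025, 0.0381]
orientation: [0.001, 0.592, 0.806, 0.001]
wrist_force: [-0.8, 1.7, 5.3]
finger_gap: 0.0414
grip_force: 26.6
clock: 4.35
tcp_pos: [0.5538, 0.0811, 0.1618]
orientation: [0.004, 0.594, 0.805, 0.003]
wrist_force: [0.2, 1.1, -0.5]
finger_gap: 0.0417
grip_force: 26.1
t 4.35 [0.554 0.081 0.162] yaw y 17.1 tilt z [ 0.01 -0.   -1.  ] gap 0.042 F [ 0.2  1.1 -0.5]
.475,.38,.20,17 travel [0.86, 0.04, -0.11] rot [0.0, 0.0, 0.0] rows 2.1
.475,.38,.20,17 travel [0.86, 0.04, -0.11] rot [0.0, 0.0, 0.0] rows 2.1
.475,.38,.20,17 travel [0.86, 0.03, -0.11] rot [0.0, 0.0, 0.0] rows 2.1
```

```bash

python3 -m pendant '[{"travel":[0.4,0.02,-0.3],"rot":[0,0,0],"fingers":-0.5},{"travel":[0.86,0.04,-0.33],"rot":[0,0,0],"fingers":-0.5},{"travel":[0.86,0.04,-0.33],"rot":[0,0,0],"fingers":-0.5}]' >/dev/null
python3 -m pendant '[{"travel":[0.43,0.02,0],"rot":[0,0,0],"fingers":-0.5},{"travel":[0.86,0.04,0],"rot":[0,0,0],"fingers":-0.5},{"travel":[0.86,0.04,0],"rot":[0,0,0],"fingers":-0.5}]' >/dev/null
python3 -m pendant '[{"travel":[0.43,0.02,0],"rot":[0,0,0],"fingers":-0.5},{"travel":[0.86,0.04,0],"rot":[0,0,0],"fingers":-0.5},{"travel":[0.86,0.04,0.2],"rot":[0,0,0],"fingers":-0.5},{"travel":[0.86,0.04,0.55],"rot":[0,0,0],"fingers":-0.5},{"travel":[0.86,0.04,0.55],"rot":[0,0,0],"fingers":0.4},{"travel":[0.86,0.04,0.55],"rot":[0,0,0],"fingers":0.65},{"travel":[0.86,0.04,0.55],"rot":[0,0,0],"fingers":0.65},{"travel":[0.86,0.04,0.1],"rot":[0,0,0],"fingers":0.65},{"travel":[0.86,0.04,0],"rot":[0,0,0],"fingers":0.65}]'
python3 go.py .593,-.060,.11,17 .593,-.060,.036,17
```

```text
clock: 5.85
tcp_pos: [0.4741, 0.3824, 0.2027]
orientation: [0.002, 0.593, 0.805, 0.004]
wrist_force: [1.2, 0.8, 0.2]
finger_gap: 0.0702
grip_force: 0.0
t 5.85 [0.474 0.382 0.203] yaw y 17.3 tilt z [ 0.01  0.   -1.  ] gap 0.07 F [1.2 0.8 0.2]
.593,-.060,.11,17 travel [-0.95, -0.04, 0.19] rot [0.0, -0.0, 0.0] rows 2.3
.593,-.060,.11,17 travel [-0.95, -0.04, 0.19] rot [0.0, -0.0, 0.0] rows 2.3
.593,-.060,.11,17 travel [-0.95, -0.04, 0.19] rot [0.0, -0.0, 0.0] rows 2.3
.593,-.060,.11,17 travel [-0.95, -0.03, 0.19] rot [0.0, -0.0, 0.0] rows 2.3
.593,-.060,.036,17 travel [0.0, 0.0, 0.62] rot [0.0, 0.0, 0.0] rows 1.5
```

Now the return for wad 2, with a wrist check before it.

```bash

python3 -m pendant '[{"travel":[-0.45,-0.02,0],"rot":[0,0,0],"fingers":0.65},{"travel":[-0.95,-0.04,0],"rot":[0,0,0],"fingers":0.65},{"travel":[-0.95,-0.04,0],"rot":[0,0,0],"fingers":0.65}]' >/dev/null
python3 -m pendant '[{"travel":[-0.45,-0.02,0.1],"rot":[0,0,0],"fingers":0.65},{"travel":[-0.95,-0.04,0.19],"rot":[0,0,0],"fingers":0.65},{"travel":[-0.95,-0.04,0.19],"rot":[0,0,0],"fingers":0.65}]' >/dev/null
python3 -m pendant '[{"travel":[-0.45,-0.02,0.15],"rot":[0,0,0],"fingers":0.65},{"travel":[-0.95,-0.04,0.29],"rot":[0,0,0],"fingers":0.65},{"travel":[-0.95,-0.04,0.29],"rot":[0,0,0],"fingers":0.65}]' >/dev/null
python3 - <<'E'
from h import *
st=env.get_state(); im,d=env.read_camera('wrist'); P=cloud('wrist',d,st)
np.set_printoptions(precision=3,suppress=True)
for o in env.outline_of('wrist','wad_1_mid')[:4]:
    Q=P[o['mask']];Q=Q[~np.isnan(Q[:,0])]; print(round(o['conf'],2),np.round(o['xy']),len(Q),np.percentile(Q,[3,50,97],axis=0).tolist())
E
python3 go.py .593,-.060,.11,17 .593,-.060,.036,17
```

```text
t 6.85 [0.561 0.049 0.139] yaw y 17.1 tilt z [ 0. -0. -1.] gap 0.071 F [-0.4 -0.3  0.3]
.593,-.060,.11,17 travel [-0.94, -0.01, 0.24] rot [0.0, 0.0, 0.0] rows 2.3
.593,-.060,.036,17 travel [0.0, 0.0, 0.62] rot [0.0, 0.0, 0.0] rows 1.5
```

```bash

python3 -m pendant '[{"travel":[-0.45,-0.01,0.1],"rot":[0,0,0],"fingers":0.65},{"travel":[-0.93,-0.02,0.24],"rot":[0,0,0],"fingers":0.65},{"travel":[-0.93,-0.02,0.5],"rot":[0,0,0],"fingers":0.65},{"travel":[-0.93,-0.02,0.86],"rot":[0,0,0],"fingers":0.65},{"travel":[-0.93,-0.02,0.86],"rot":[0,0,0],"fingers":0.65},{"travel":[-0.93,-0.02,0.86],"rot":[0,0,0],"fingers":-0.5},{"travel":[-0.93,-0.02,0.86],"rot":[0,0,0],"fingers":-0.5},{"travel":[-0.93,-0.02,0.86],"rot":[0,0,0],"fingers":-0.5},{"travel":[-0.93,-0.02,0.86],"rot":[0,0,0],"fingers":-0.5},{"travel":[-0.93,-0.02,0.86],"rot":[0,0,0],"fingers":-0.5}]'
python3 -m pendant '[{"travel":[0,0,-0.5],"rot":[0,0,0],"fingers":-0.5},{"travel":[0,0,-1],"rot":[0,0,0],"fingers":-0.5},{"travel":[0.4,0,-1],"rot":[0,0,0],"fingers":-0.5},{"travel":[0.9,0,-1],"rot":[0,0,0],"fingers":-0.5},{"travel":[0.9,0,-1],"rot":[0,0,0],"fingers":-0.5}]'
python3 go.py .475,.38,.20,17
```

```text
clock: 7.85
tcp_pos: [0.593, -0.0557, 0.0385]
orientation: [0.002, 0.592, 0.806, 0.001]
wrist_force: [-0.4, 1.7, 6.7]
finger_gap: 0.0414
grip_force: 26.0
clock: 8.35
tcp_pos: [0.5578, 0.0507, 0.1582]
orientation: [0.001, 0.591, 0.807, 0.001]
wrist_force: [0.3, -0.2, -0.8]
finger_gap: 0.0412
grip_force: 25.7
t 8.35 [0.558 0.051 0.158] yaw y 17.6 tilt z [ 0.  0. -1.] gap 0.041 F [ 0.3 -0.2 -0.8]
.475,.38,.20,17 travel [0.94, 0.06, -0.12] rot [0.0, -0.0, 0.0] rows 2.3
.475,.38,.20,17 travel [0.94, 0.05, -0.12] rot [0.0, -0.0, 0.0] rows 2.3
.475,.38,.20,17 travel [0.94, 0.05, -0.12] rot [0.0, -0.0, 0.0] rows 2.3
```

```bash

python3 -m pendant '[{"travel":[0.4,0.03,-0.3],"rot":[0,0,0],"fingers":-0.5},{"travel":[0.94,0.06,-0.35],"rot":[0,0,0],"fingers":-0.5},{"travel":[0.94,0.06,-0.35],"rot":[0,0,0],"fingers":-0.5}]' >/dev/null
python3 -m pendant '[{"travel":[0.45,0.02,0],"rot":[0,0,0],"fingers":-0.5},{"travel":[0.94,0.04,0],"rot":[0,0,0],"fingers":-0.5},{"travel":[0.94,0.04,0],"rot":[0,0,0],"fingers":-0.5}]' >/dev/null
python3 -m pendant '[{"travel":[0.45,0.02,0],"rot":[0,0,0],"fingers":-0.5},{"travel":[0.9,0.04,0],"rot":[0,0,0],"fingers":-0.5},{"travel":[0.9,0.04,0.2],"rot":[0,0,0],"fingers":-0.5},{"travel":[0.9,0.04,0.55],"rot":[0,0,0],"fingers":-0.5},{"travel":[0.9,0.04,0.55],"rot":[0,0,0],"fingers":0.4},{"travel":[0.9,0.04,0.55],"rot":[0,0,0],"fingers":0.65},{"travel":[0.9,0.04,0.55],"rot":[0,0,0],"fingers":0.65},{"travel":[0.9,0.04,0.1],"rot":[0,0,0],"fingers":0.65},{"travel":[0.9,0.04,0],"rot":[0,0,0],"fingers":-1}]'
python3 - <<'E'
from h import *
for c in ['scene','side']:
    im,d=env.read_camera(c); P=cloud(c,d); np.save(c+'.npy',P)
    if c=='scene': cv2.imwrite('pics/s2.png',cv2.resize(im[140:300,200:560],(800,356)))
E
python3 fit.py; python3 go.py
```

```text
clock: 9.85
tcp_pos: [0.4777, 0.3709, 0.2039]
orientation: [0.002, 0.593, 0.805, 0.004]
wrist_force: [1.2, 1.0, 0.5]
finger_gap: 0.0575
grip_force: 0.0
3318 ((535.1304931640625, -38.32733154296875), (451.65447998046875, 230.33099365234375), 26.07473373413086)
(np.float64(2333.0), np.float64(18.0), array([ 0.572, -0.018]))
('near', np.int64(860), np.float64(32.305399281935095), np.float64(0.04303816711555054), np.float64(0.03198183195333549))
('far', np.int64(491), np.float64(48.36509581645049), np.float64(0.03517744356187473), np.float64(0.040710387998919254))
('left', np.int64(627), np.float64(58.69705438962527), np.float64(0.026310822607212948), np.float64(0.04229279012810618))
('right', np.int64(567), np.float64(39.13209733800232), np.float64(0.042391095216644), np.float64(0.04068994794971373))
t 9.95 [0.478 0.371 0.204] yaw y 17.3 tilt z [ 0.01  0.01 -1.  ] gap 0.042 F [-0.3 -0.4 -0.8]Traceback (most recent call last):
  File "fit.py", line 34, in <module>
    q=W[k&(L[:,1]*s>0)]; ql=L[k&(L[:,1]*s>0)]; print('wad',len(q),np.percentile(q,[2,50,98],axis=0).tolist(),(np.percentile(q,2,0)+np.percentile(q,98,0))/2,q[:,2].max())
                                                                  ~~~~~~~~~~~~~^^^^^^^^^^^^^^^^^^^^
    return _quantile_unchecked(
        a, q, axis, out, overwrite_input, method, keepdims, weights)
    return _ureduce(a,
                    func=_quantile_ureduce_func,
    ...<5 lines>...
                    overwrite_input=overwrite_input,
                    method=method)
    r = func(a, **kwargs)
    result = _quantile(arr,
                       quantiles=q,
    ...<2 lines>...
                       out=out,
                       weights=wgt)
    slices_having_nans = np.isnan(arr[-1, ...])
                                  ~~~^^^^^^^^^
IndexError: index -1 is out of bounds for axis 0 with size 0
```

View pics/s2.png

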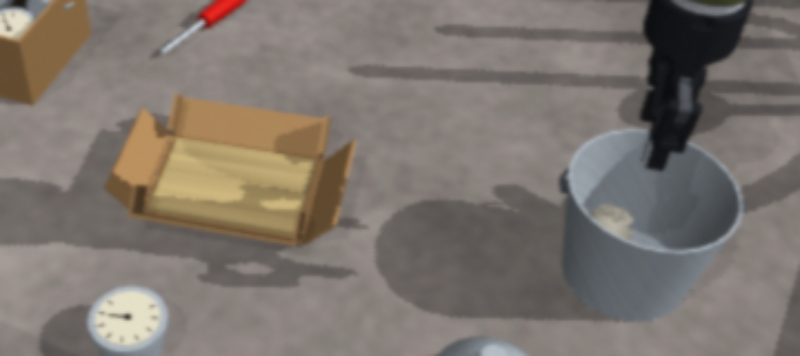

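Both wads are out: the tray is empty and a wad shows inside the pail at (612,218). The fingers are shut. Next are the long walls, the near one first.

```bash
python3 go.py .465,.17,.19,62 .444,-.058,.10,107.5
```

```text
t 9.95 [0.478 0.371 0.204] yaw y 17.3 tilt z [ 0.01  0.01 -1.  ] gap 0.042 F [-0.3 -0.4 -0.8]
.465,.17,.19,62 travel [-0.78, -0.3, 0.05] rot [0.01, 0.0, -0.37] rows 2.6
.465,.17,.19,62 travel [-0.61, -0.58, 0.05] rot [0.01, 0.0, -0.37] rows 2.6
.444,-.058,.10,107.5 travel [-0.37, -0.88, 0.38] rot [0.0, 0.0, -0.38] rows 2.6
.444,-.058,.10,107.5 travel [0.0, -0.95, 0.38] rot [0.0, 0.0, -0.38] rows 2.6
```

```bash

python3 -m pendant '[{"travel":[-0.78,-0.3,0.05],"rot":[0,0,-0.37],"fingers":-1},{"travel":[-0.78,-0.3,0.05],"rot":[0,0,-0.37],"fingers":-1},{"travel":[-0.78,-0.3,0.05],"rot":[0,0,-0.37],"fingers":-1},{"travel":[-0.78,-0.3,0.05],"rot":[0,0,-0.37],"fingers":-1}]' >/dev/null
python3 -m pendant '[{"travel":[-0.61,-0.58,0.05],"rot":[0,0,-0.37],"fingers":-1},{"travel":[-0.61,-0.58,0.05],"rot":[0,0,-0.37],"fingers":-1},{"travel":[-0.61,-0.58,0.05],"rot":[0,0,-0.37],"fingers":-1},{"travel":[-0.61,-0.58,0.05],"rot":[0,0,-0.37],"fingers":-1}]' >/dev/null
python3 -m pendant '[{"travel":[-0.37,-0.88,0.38],"rot":[0,0,-0.38],"fingers":-1},{"travel":[-0.37,-0.88,0.38],"rot":[0,0,-0.38],"fingers":-1},{"travel":[-0.37,-0.88,0.38],"rot":[0,0,-0.38],"fingers":-1},{"travel":[-0.37,-0.88,0.38],"rot":[0,0,-0.38],"fingers":-1}]' >/dev/null
python3 -m pendant '[{"travel":[0,-0.95,0.38],"rot":[0,0,-0.38],"fingers":-1},{"travel":[0,-0.95,0.38],"rot":[0,0,-0.38],"fingers":-1},{"travel":[0,-0.95,0.38],"rot":[0,0,-0.38],"fingers":-1},{"travel":[0,-0.95,0.38],"rot":[0,0,-0.38],"fingers":-1}]'
python3 go.py .444,-.058,.10,107.5 .444,-.058,.027,107.5
```

```text
clock: 11.55
tcp_pos: [0.4406, -0.0597, 0.0935]
orientation: [-0.0, -0.149, 0.989, -0.0]
wrist_force: [-1.2, 0.6, 0.4]
finger_gap: 0.0001
grip_force: 0.0
t 11.55 [ 0.441 -0.06   0.093] yaw y 107.1 tilt z [-0. -0. -1.] gap 0.0 F [-1.2  0.6  0.4]
.444,-.058,.10,107.5 travel [-0.03, 0.0, -0.05] rot [-0.0, -0.0, -0.01] rows 0.2
.444,-.058,.027,107.5 travel [0.0, 0.0, 0.61] rot [0.0, 0.0, 0.0] rows 1.5
```

```bash

python3 -m pendant '[{"travel":[-0.02,0,0.3],"rot":[0,0,0],"fingers":-1},{"travel":[-0.03,0,0.55],"rot":[0,0,0],"fingers":-1},{"travel":[-0.03,0,0.55],"rot":[0,0,0],"fingers":-1}]'
python3 -m pendant '[{"travel":[-0.10,0,0],"rot":[0,0,0],"fingers":-1},{"travel":[-0.15,0,-0.02],"rot":[0,0,0],"fingers":-1},{"travel":[-0.185,0,-0.05],"rot":[0,0,0],"fingers":-1},{"travel":[-0.225,0,-0.11],"rot":[0,0,0],"fingers":-1},{"travel":[-0.265,0,-0.145],"rot":[0,0,0],"fingers":-1},{"travel":[-0.31,0,-0.185],"rot":[0,0,0],"fingers":-1},{"travel":[-0.36,0,-0.21],"rot":[0,0,0],"fingers":-1},{"travel":[-0.41,0,-0.235],"rot":[0,0,0],"fingers":-1},{"travel":[-0.46,0,-0.245],"rot":[0,0,0],"fingers":-1},{"travel":[-0.5,0,-0.25],"rot":[0,0,0],"fingers":-1}]'
python3 -m pendant '[{"travel":[0,0,0],"rot":[0,0,0],"fingers":-1},{"travel":[0.1,0,0],"rot":[0,0,0],"fingers":-1},{"travel":[0.25,0,-0.3],"rot":[0,0,0],"fingers":-1},{"travel":[0.25,0,-0.7],"rot":[0,0,0],"fingers":-1},{"travel":[0.25,0,-0.7],"rot":[0,0,0],"fingers":-1}]'
cat > look.py <<'E'
from h import *
for c in ['scene','side']:
    im,d=env.read_camera(c); P=cloud(c,d); np.save(c+'.npy',P); np.save(c+'_im.npy',im)
E
python3 look.py; python3 fit.py 2>/dev/null; python3 go.py .698,.022,.13,107.5
```

```text
clock: 11.85
tcp_pos: [0.4421, -0.0547, 0.026]
orientation: [-0.002, -0.15, 0.989, 0.002]
wrist_force: [-1.0, 0.5, -0.7]
finger_gap: -0.0
grip_force: 0.0
clock: 12.85
tcp_pos: [0.5013, -0.039, 0.0584]
orientation: [0.0, -0.151, 0.989, -0.0]
wrist_force: [-1.1, -0.1, 0.7]
finger_gap: -0.0003
grip_force: 0.7
clock: 13.35
tcp_pos: [0.4742, -0.0491, 0.1474]
orientation: [0.004, -0.151, 0.989, -0.002]
wrist_force: [1.1, 0.5, 0.6]
finger_gap: -0.0001
grip_force: 0.0
2974 ((568.1802978515625, -44.150787353515625), (504.72222900390625, 243.9727020263672), 25.11196517944336)
(np.float64(2237.0), np.float64(18.0), array([ 0.572, -0.018]))
('near', np.int64(455), None, np.float64(0.0042574390521880005), np.float64(0.053892198578777334))
('far', np.int64(529), np.float64(44.69648256678262), np.float64(0.03897104885563708), np.float64(0.04020448855127144))
('left', np.int64(488), np.float64(58.87517287971174), np.float64(0.025795086524929112), np.float64(0.04179398367256011))
('right', np.int64(684), np.float64(38.664335993410326), np.float64(0.04260492732533899), np.float64(0.04799605335767962))
wad 3 [[0.5168191936606906, 0.041681578112892415, 0.03064396118380822], [0.5880309765675652, 0.06494006596767549, 0.032618769951433015], [0.5911048220175712, 0.06579828285057547, 0.03305151363079231]] [0.554 0.054 0.032] 0.033069544617432285
t 13.45 [ 0.472 -0.048  0.143] yaw y 107.3 tilt z [ 0. -0. -1.] gap -0.0 F [-0.3 -0.3 -1.3]
.698,.022,.13,107.5 travel [-0.99, 0.0, 0.06] rot [-0.0, 0.0, -0.0] rows 2.4
.698,.022,.13,107.5 travel [-0.99, -0.0, 0.06] rot [-0.0, 0.0, -0.0] rows 2.4
```

```bash

python3 -m pendant '[{"travel":[-0.4,0,0.02],"rot":[0,0,0],"fingers":-1},{"travel":[-0.8,0,0.04],"rot":[0,0,0],"fingers":-1},{"travel":[-0.99,0,0.06],"rot":[0,0,0],"fingers":-1}]' >/dev/null
python3 -m pendant '[{"travel":[-0.4,0,0],"rot":[0,0,0],"fingers":-1},{"travel":[-0.8,0,0],"rot":[0,0,0],"fingers":-1},{"travel":[-0.99,0,0],"rot":[0,0,0],"fingers":-1},{"travel":[-0.99,0,0],"rot":[0,0,0],"fingers":-1},{"travel":[-0.99,0,0.4],"rot":[0,0,0],"fingers":-1},{"travel":[-0.99,0,0.4],"rot":[0,0,0],"fingers":-1}]'
python3 go.py .698,.022,.033,107.5
```

```text
clock: 14.35
tcp_pos: [0.6925, 0.023, 0.0791]
orientation: [-0.007, -0.151, 0.989, 0.002]
wrist_force: [-1.6, 0.7, -1.7]
finger_gap: -0.0002
grip_force: 0.0
t 14.35 [0.692 0.023 0.079] yaw y 107.3 tilt z [-0.01  0.   -1.  ] gap -0.0 F [-1.6  0.7 -1.7]
.698,.022,.033,107.5 travel [-0.05, -0.02, 0.38] rot [0.01, -0.01, -0.0] rows 0.9
```

```bash

python3 -m pendant '[{"travel":[-0.03,-0.01,0.2],"rot":[0,0,0],"fingers":-1},{"travel":[-0.04,-0.01,0.38],"rot":[0,0,0],"fingers":-1},{"travel":[-0.04,-0.01,0.38],"rot":[0,0,0],"fingers":-1}]'
python3 -m pendant '[{"travel":[0.10,0,0],"rot":[0,0,0],"fingers":-1},{"travel":[0.15,0,0],"rot":[0,0,0],"fingers":-1},{"travel":[0.185,0,-0.03],"rot":[0,0,0],"fingers":-1},{"travel":[0.225,0,-0.06],"rot":[0,0,0],"fingers":-1},{"travel":[0.265,0,-0.09],"rot":[0,0,0],"fingers":-1},{"travel":[0.31,0,-0.12],"rot":[0,0,0],"fingers":-1},{"travel":[0.36,0,-0.14],"rot":[0,0,0],"fingers":-1},{"travel":[0.41,0,-0.16],"rot":[0,0,0],"fingers":-1},{"travel":[0.46,0,-0.165],"rot":[0,0,0],"fingers":-1},{"travel":[0.49,0,-0.17],"rot":[0,0,0],"fingers":-1}]'
python3 -m pendant '[{"travel":[0.01,0,0],"rot":[0,0,0],"fingers":-1},{"travel":[-0.1,0,0],"rot":[0,0,0],"fingers":-1},{"travel":[-0.2,0,-0.3],"rot":[0,0,0],"fingers":-1},{"travel":[-0.2,0,-0.8],"rot":[0,0,0],"fingers":-1},{"travel":[-0.2,0,-0.8],"rot":[0,0,0],"fingers":-1}]'
python3 look.py; python3 fit.py 2>/dev/null; python3 go.py .60,.05,.16,62  .522,.139,.13,17.5
```

```text
clock: 14.65
tcp_pos: [0.7001, 0.0229, 0.0385]
orientation: [-0.004, -0.151, 0.989, 0.001]
wrist_force: [-0.8, 0.3, -0.1]
finger_gap: -0.0003
grip_force: 0.0
clock: 15.65
tcp_pos: [0.6467, 0.0055, 0.0618]
orientation: [-0.0, -0.151, 0.989, 0.0]
wrist_force: [0.4, 0.3, 0.1]
finger_gap: 0.0001
grip_force: 0.2
clock: 16.15
tcp_pos: [0.6737, 0.0127, 0.1638]
orientation: [0.004, -0.151, 0.989, -0.001]
wrist_force: [0.7, -0.0, 0.9]
finger_gap: 0.0001
grip_force: 0.0
2176 ((540.4033813476562, -38.1380615234375), (449.18170166015625, 220.38514709472656), 22.967674255371094)
(np.float64(1648.0), np.float64(17.0), array([ 0.58 , -0.015]))
('near', np.int64(646), None, np.float64(0.012758851652863864), np.float64(0.05380050079037288))
('far', np.int64(332), None, np.float64(0.001285797953093494), np.float64(0.05388355680912048))
('left', np.int64(555), np.float64(59.57503867852486), np.float64(0.025346280643659003), np.float64(0.04199090908534836))
('right', np.int64(720), np.float64(37.93357145828808), np.float64(0.04311572361560553), np.float64(0.04965311292764407))
wad 7 [[0.5152135466311815, 0.042896289279391056, 0.03220917939041707], [0.5798040996114796, 0.06301664103083146, 0.03794041534946623], [0.5983320798630885, 0.06681889800460447, 0.044388904601706504]] [0.557 0.055 0.038] 0.04494920107780097
t 16.25 [0.672 0.013 0.161] yaw y 107.4 tilt z [ 0.01 -0.   -1.  ] gap -0.0 F [ 0.1 -1.2 -0.2]
.60,.05,.16,62 travel [0.48, 0.48, 0.0] rot [0.0, 0.01, 0.76] rows 5.3
.522,.139,.13,17.5 travel [0.92, 0.35, 0.25] rot [0.0, 0.0, 0.74] rows 5.2
```

```bash
cat > lean.py <<'E'
from h import *
np.set_printoptions(precision=4,suppress=True)
c=np.array([.571,-.018]); th=np.radians(17.5)
Rm=np.array([[np.cos(th),-np.sin(th)],[np.sin(th),np.cos(th)]])
for cam in ['scene','side']:
    P=np.load(cam+'.npy').reshape(-1,3); P=P[~np.isnan(P[:,0])]
    L=(P[:,:2]-c)@Rm; z=P[:,2]
    for n,a,s,h,w in [('near',0,-1,.06,.06),('far',0,1,.06,.06),('left',1,1,.0915,.04),('right',1,-1,.0915,.04)]:
        q=s*L[:,a]-h; o=L[:,1-a]; out=[]
        for lo,hi in [(.012,.02),(.02,.028),(.028,.036),(.036,.044),(.044,.05),(.05,.058)]:
            k=(abs(o)<w)&(abs(q)<.025)&(z>lo)&(z<hi); out.append((round(float(np.median(q[k]))*1000,1),int(k.sum())) if k.sum()>4 else None)
        print(cam,n,out)
E
python3 lean.py
```

```text
scene near [(-3.0, 68), (-3.2, 51), (-3.3, 56), (-3.3, 52), (-3.4, 39), (-3.3, 43)]
scene far [(6.9, 96), (7.2, 106), (7.1, 121), (7.6, 99), (7.9, 88), (7.2, 96)]
scene left [(1.6, 64), (8.7, 64), (14.8, 58), (21.6, 71), (-10.7, 10), (-10.9, 8)]
scene right [(20.1, 73), (22.7, 34), (2.8, 11), None, None, None]
side near [(1.4, 46), (1.4, 47), (1.2, 52), (0.5, 49), (0.4, 40), (-0.1, 44)]
side far [(1.7, 63), (2.7, 53), (3.5, 49), (3.3, 46), (3.6, 45), (3.6, 41)]
side left [(0.6, 52), (8.7, 54), (14.0, 62), (17.9, 63), (-12.3, 12), (-12.1, 6)]
side right [(1.8, 26), (7.0, 10), (6.1, 13), (5.8, 13), (6.2, 7), (5.7, 7)]
```

```bash
python3 go.py .60,.07,.16,62  .527,.1285,.12,17.5
python3 -m pendant '[{"travel":[0.2,0.2,0],"rot":[0,0,0.4],"fingers":-1},{"travel":[0.48,0.62,0],"rot":[0,0,0.76],"fingers":-1},{"travel":[0.48,0.62,0],"rot":[0,0,0.76],"fingers":-1},{"travel":[0.48,0.62,0],"rot":[0,0,0.76],"fingers":-1},{"travel":[0.48,0.62,0],"rot":[0,0,0.76],"fingers":-1},{"travel":[0.48,0.62,0],"rot":[0,0,0.76],"fingers":-1}]' >/dev/null
python3 go.py .527,.1285,.12,17.5 .527,.1285,.035,17.5
```

```text
t 16.25 [0.672 0.013 0.161] yaw y 107.4 tilt z [ 0.01 -0.   -1.  ] gap -0.0 F [ 0.1 -1.2 -0.2]
.60,.07,.16,62 travel [0.43, 0.64, 0.0] rot [0.0, 0.01, 0.76] rows 5.3
.527,.1285,.12,17.5 travel [0.77, 0.14, 0.33] rot [0.0, 0.0, 0.74] rows 5.2
t 16.85 [0.592 0.067 0.156] yaw y 61.5 tilt z [-0.  0. -1.] gap 0.0 F [ 0.6  0.1 -0.7]
.527,.1285,.12,17.5 travel [0.72, 0.19, 0.3] rot [-0.0, -0.0, 0.73] rows 5.1
.527,.1285,.035,17.5 travel [0.0, 0.0, 0.71] rot [0.0, 0.0, 0.0] rows 1.7
```

```bash

python3 -m pendant '[{"travel":[0.4,0.1,0.1],"rot":[0,0,0.4],"fingers":-1},{"travel":[0.72,0.19,0.2],"rot":[0,0,0.73],"fingers":-1},{"travel":[0.72,0.19,0.25],"rot":[0,0,0.73],"fingers":-1},{"travel":[0.72,0.19,0.3],"rot":[0,0,0.73],"fingers":-1},{"travel":[0.72,0.19,0.3],"rot":[0,0,0.73],"fingers":-1},{"travel":[0.72,0.19,0.3],"rot":[0,0,0.73],"fingers":-1},{"travel":[0.72,0.19,0.7],"rot":[0,0,0.73],"fingers":-1},{"travel":[0.72,0.19,0.96],"rot":[0,0,0.73],"fingers":-1},{"travel":[0.72,0.19,0.96],"rot":[0,0,0.73],"fingers":-1}]'
python3 go.py .527,.1285,.035,17.5
```

```text
clock: 17.75
tcp_pos: [0.5234, 0.127, 0.0377]
orientation: [-0.004, 0.587, 0.81, -0.003]
wrist_force: [-1.9, -0.0, -0.0]
finger_gap: -0.0002
grip_force: 0.0
t 17.75 [0.523 0.127 0.038] yaw y 18.1 tilt z [-0.01 -0.   -1.  ] gap -0.0 F [-1.9 -0.  -0. ]
.527,.1285,.035,17.5 travel [0.0, 0.03, 0.02] rot [-0.01, -0.0, 0.01] rows 0.1
```

```bash

python3 -m pendant '[{"travel":[-0.07,0.03,0.02],"rot":[0,0,0.01],"fingers":-1},{"travel":[-0.12,0.03,0.02],"rot":[0,0,0.01],"fingers":-1},{"travel":[-0.16,0.03,0.02],"rot":[0,0,0.01],"fingers":-1},{"travel":[-0.19,0.03,0],"rot":[0,0,0.01],"fingers":-1},{"travel":[-0.235,0.03,-0.03],"rot":[0,0,0.01],"fingers":-1},{"travel":[-0.275,0.03,-0.05],"rot":[0,0,0.01],"fingers":-1},{"travel":[-0.315,0.03,-0.065],"rot":[0,0,0.01],"fingers":-1},{"travel":[-0.35,0.03,-0.075],"rot":[0,0,0.01],"fingers":-1},{"travel":[-0.385,0.03,-0.08],"rot":[0,0,0.01],"fingers":-1},{"travel":[-0.41,0.03,-0.08],"rot":[0,0,0.01],"fingers":-1}]'
python3 -m pendant '[{"travel":[0,0,0],"rot":[0,0,0],"fingers":-1},{"travel":[0.1,0,0],"rot":[0,0,0],"fingers":-1},{"travel":[0.2,0,-0.3],"rot":[0,0,0],"fingers":-1},{"travel":[0.2,0,-0.8],"rot":[0,0,0],"fingers":-1},{"travel":[0.2,0,-0.8],"rot":[0,0,0],"fingers":-1}]'
python3 look.py; python3 lean.py; python3 go.py .622,-.174,.13,17.5 .622,-.174,.035,17.5
```

```text
clock: 18.75
tcp_pos: [0.5468, 0.0815, 0.0523]
orientation: [-0.0, 0.592, 0.806, -0.0]
wrist_force: [0.2, 0.3, 0.9]
finger_gap: -0.0
grip_force: 0.2
clock: 19.25
tcp_pos: [0.5419, 0.1063, 0.1535]
orientation: [0.003, 0.592, 0.806, 0.003]
wrist_force: [0.9, 1.1, 0.3]
finger_gap: -0.0002
grip_force: 0.0
scene near [(-2.8, 112), (-3.5, 97), (-3.5, 101), (-3.9, 100), (-3.6, 86), (-3.1, 79)]
scene far [(6.8, 96), (7.2, 108), (7.4, 107), (7.7, 114), (7.5, 84), (7.5, 95)]
scene left [(-3.5, 12), (-3.1, 9), (-2.7, 19), (-9.2, 15), (-9.5, 20), (-3.6, 48)]
scene right [(20.3, 84), (23.1, 31), (3.3, 11), (3.0, 10), (4.1, 12), None]
side near [(1.2, 37), (1.3, 55), (1.1, 37), (0.8, 59), (0.6, 32), (0.1, 51)]
side far [(1.7, 61), (3.0, 54), (2.5, 47), (2.7, 51), (3.2, 45), (4.1, 43)]
side left [(-8.3, 38), (-6.0, 31), (-8.6, 41), (-6.9, 30), (-7.2, 45), (-6.1, 32)]
side right [(2.6, 21), (7.3, 15), (6.3, 9), (6.2, 15), (3.8, 11), None]
t 19.35 [0.541 0.106 0.151] yaw y 17.4 tilt z [ 0.01  0.   -1.  ] gap 0.0 F [-0.  -0.3 -0.2]
.622,-.174,.13,17.5 travel [-0.81, -0.02, 0.06] rot [0.0, 0.0, -0.0] rows 1.9
.622,-.174,.13,17.5 travel [-0.81, -0.02, 0.06] rot [0.0, 0.0, -0.0] rows 1.9
.622,-.174,.13,17.5 travel [-0.81, -0.02, 0.06] rot [0.0, 0.0, -0.0] rows 1.9
.622,-.174,.035,17.5 travel [0.0, 0.0, 0.79] rot [0.0, 0.0, 0.0] rows 1.9
```

```bash

python3 -m pendant '[{"travel":[-0.4,0,0],"rot":[0,0,0],"fingers":-1},{"travel":[-0.82,-0.02,0.06],"rot":[0,0,0],"fingers":-1},{"travel":[-0.82,-0.02,0.06],"rot":[0,0,0],"fingers":-1}]' >/dev/null
python3 -m pendant '[{"travel":[-0.4,0,0],"rot":[0,0,0],"fingers":-1},{"travel":[-0.82,-0.02,0.06],"rot":[0,0,0],"fingers":-1},{"travel":[-0.82,-0.02,0.06],"rot":[0,0,0],"fingers":-1}]' >/dev/null
python3 -m pendant '[{"travel":[-0.4,0,0],"rot":[0,0,0],"fingers":-1},{"travel":[-0.82,-0.02,0.06],"rot":[0,0,0],"fingers":-1},{"travel":[-0.82,-0.02,0.06],"rot":[0,0,0],"fingers":-1},{"travel":[-0.82,-0.02,0.35],"rot":[0,0,0],"fingers":-1},{"travel":[-0.82,-0.02,0.35],"rot":[0,0,0],"fingers":-1}]' >/dev/null
python3 go.py .6235,-.178,.033,17.5
```

```text
t 20.45 [ 0.617 -0.177  0.086] yaw y 17.3 tilt z [-0.01  0.   -1.  ] gap -0.0 F [-1.  1. -1.]
.6235,-.178,.033,17.5 travel [-0.03, 0.05, 0.44] rot [-0.01, -0.01, -0.0] rows 1.1
```

```bash

python3 -m pendant '[{"travel":[-0.03,0.04,0.2],"rot":[0,0,0],"fingers":-1},{"travel":[-0.03,0.04,0.44],"rot":[0,0,0],"fingers":-1},{"travel":[-0.03,0.04,0.44],"rot":[0,0,0],"fingers":-1}]'
python3 -m pendant '[{"travel":[0.10,0,0],"rot":[0,0,0],"fingers":-1},{"travel":[0.15,0,0],"rot":[0,0,0],"fingers":-1},{"travel":[0.185,0,-0.03],"rot":[0,0,0],"fingers":-1},{"travel":[0.225,0,-0.06],"rot":[0,0,0],"fingers":-1},{"travel":[0.265,0,-0.09],"rot":[0,0,0],"fingers":-1},{"travel":[0.31,0,-0.12],"rot":[0,0,0],"fingers":-1},{"travel":[0.36,0,-0.14],"rot":[0,0,0],"fingers":-1},{"travel":[0.41,0,-0.16],"rot":[0,0,0],"fingers":-1},{"travel":[0.46,0,-0.165],"rot":[0,0,0],"fingers":-1},{"travel":[0.5,0,-0.17],"rot":[0,0,0],"fingers":-1}]'
python3 -m pendant '[{"travel":[0.015,0,0],"rot":[0,0,0],"fingers":-1},{"travel":[-0.1,0,0],"rot":[0,0,0],"fingers":-1},{"travel":[-0.4,0,-0.3],"rot":[0,0,0],"fingers":-1},{"travel":[-0.4,0,-0.9],"rot":[0,0,0],"fingers":-1},{"travel":[-0.4,0,-0.9],"rot":[0,0,0],"fingers":-1}]'
python3 -m pendant '[{"travel":[-0.3,0,-0.2],"rot":[0,0,0],"fingers":-1},{"travel":[-0.3,0,-0.5],"rot":[0,0,0],"fingers":-1},{"travel":[-0.3,0,-0.5],"rot":[0,0,0],"fingers":-1}]'
python3 look.py; python3 lean.py
python3 -c "
import numpy as np,cv2
a=np.load('scene_im.npy');b=np.load('side_im.npy')
cv2.imwrite('pics/f.png',np.hstack([cv2.resize(a[160:280,210:390],(400,267)),cv2.resize(b[160:280,220:400],(400,267))]))
cv2.imwrite('pics/g.png',cv2.resize(a[100:380,160:580],(800,533)))"
```

```text
clock: 20.75
tcp_pos: [0.6229, -0.1782, 0.0351]
orientation: [-0.005, 0.592, 0.806, -0.001]
wrist_force: [-0.4, 0.0, -0.6]
finger_gap: -0.0003
grip_force: 0.0
clock: 21.75
tcp_pos: [0.6082, -0.1233, 0.0594]
orientation: [-0.0, 0.592, 0.806, -0.0]
wrist_force: [0.7, -0.0, -0.3]
finger_gap: -0.0001
grip_force: 0.6
clock: 22.25
tcp_pos: [0.6247, -0.1724, 0.1715]
orientation: [0.003, 0.593, 0.805, 0.001]
wrist_force: [0.5, -0.1, 0.3]
finger_gap: -0.0004
grip_force: 0.0
clock: 22.55
tcp_pos: [0.6359, -0.207, 0.2328]
orientation: [0.004, 0.593, 0.805, 0.001]
wrist_force: [1.0, 0.2, 1.7]
finger_gap: -0.0
grip_force: 0.0
scene near [(-2.8, 106), (-3.1, 97), (-3.4, 105), (-3.6, 99), (-3.6, 79), (-2.8, 85)]
scene far [(6.9, 107), (7.0, 103), (7.4, 111), (7.7, 102), (7.8, 79), (7.3, 99)]
scene left [(-0.9, 11), (-7.0, 10), (-0.1, 17), (-6.5, 17), (-6.8, 19), (-1.1, 46)]
scene right [(4.6, 27), (4.3, 26), (4.1, 26), (3.5, 29), (3.7, 28), (4.8, 48)]
side near [(1.9, 51), (1.6, 48), (1.2, 51), (0.7, 45), (1.0, 35), (0.0, 53)]
side far [(1.6, 64), (3.4, 49), (3.0, 47), (2.7, 51), (3.2, 37), (3.9, 49)]
side left [(-3.9, 34), (-4.3, 36), (-5.0, 41), (-3.9, 34), (-4.7, 38), (-2.9, 35)]
side right [(8.3, 41), (8.4, 30), (9.1, 41), (7.7, 40), (7.8, 34), (7.8, 37)]
```

View pics/f.png

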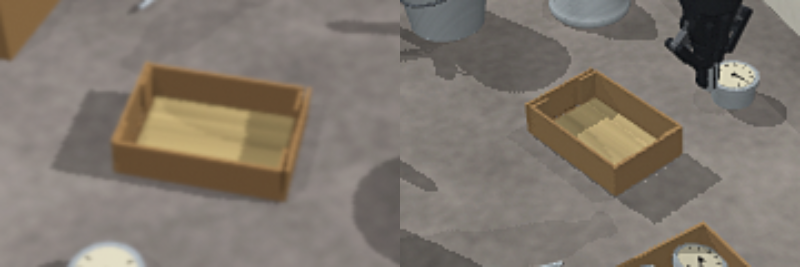

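View pics/g.png

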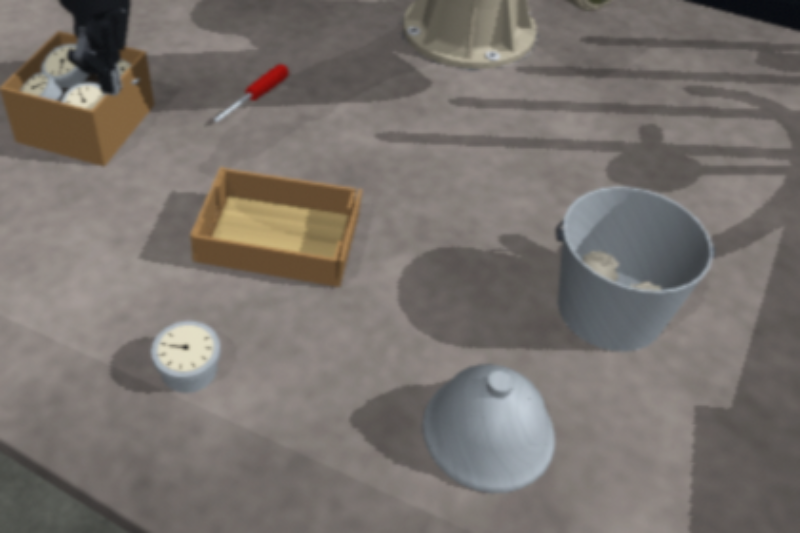

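The crops show the tray as a closed box with four square walls; the measured leans are about 2° or less, well inside the 7° allowed. Both balls are in the pail, at (600,262) and (647,286), and nothing else has moved.

```bash
python3 -c "
from workcell import env
print(env.hand_in())"
```

```text
the job is handed in; nothing more can be done
None
```

I handed the job in at about 23 s of the 72 s allowed: both paper balls are in the upright pail, all four tray walls stand within about 2° of square by camera, and nothing else looked moved in the last picture; the hand-in gave no verdict.

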